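# Put the solder reels back on the bench stand in order of size

### The job

The solder stand is kept in order of reel size, and the biggest reel, the grey one, is already bolted on at one end. Put the other four reels on the free spindles so that the row gets steadily smaller from the grey reel to the far end, each threaded over its spindle and sitting flat on its plate. Leave the circuit board in front of the stand where it lies.

Things in the scene. Friction and masses are not known exactly. Their poses are not given: they have to be found in the camera images.
- reel_red: Loose solder reel with red plastic flanges, dull grey solder wound almost to the rim: 36 mm across, 28 mm high, a plain 22 mm hole straight through, about 60 g. Stands upright on the bench (hole vertical). Origin: centre of its underside, z up along the hole. Grip it across its rim from above.
- reel_white: Loose solder reel with white plastic flanges, dull grey solder wound almost to the rim: 45 mm across, 33 mm high, a plain 22 mm hole straight through, about 110 g. Stands upright on the bench (hole vertical). Origin: centre of its underside, z up along the hole. Grip it across its rim from above.
- reel_blue: Loose solder reel with blue plastic flanges, dull grey solder wound almost to the rim: 54 mm across, 38 mm high, a plain 22 mm hole straight through, about 200 g. Stands upright on the bench (hole vertical). Origin: centre of its underside, z up along the hole. Grip it across its rim from above.
- reel_black: Loose solder reel with black plastic flanges, dull grey solder wound almost to the rim: 63 mm across, 44 mm high, a plain 22 mm hole straight through, about 300 g. Stands upright on the bench (hole vertical). Origin: centre of its underside, z up along the hole. Grip it across its rim from above.
- spindle_a: A free upright spindle of the stand, one of four alike (lettered in no order): a steel pin 8 mm thick with a rounded tip, on a grey plate 40 mm across and 2 mm thick that a reel rests on. Origin: on the pin's axis at the plate's underside, 15 mm above the bench; a seated reel's underside is 2 mm and the pin's tip 52 mm above the origin.
- spindle_b: A free upright spindle of the stand, one of four alike (lettered in no order): a steel pin 8 mm thick with a rounded tip, on a grey plate 40 mm across and 2 mm thick that a reel rests on. Origin: on the pin's axis at the plate's underside, 15 mm above the bench; a seated reel's underside is 2 mm and the pin's tip 52 mm above the origin.
- spindle_c: A free upright spindle of the stand, one of four alike (lettered in no order): a steel pin 8 mm thick with a rounded tip, on a grey plate 40 mm across and 2 mm thick that a reel rests on. Origin: on the pin's axis at the plate's underside, 15 mm above the bench; a seated reel's underside is 2 mm and the pin's tip 52 mm above the origin.
- spindle_d: A free upright spindle of the stand, one of four alike (lettered in no order): a steel pin 8 mm thick with a rounded tip, on a grey plate 40 mm across and 2 mm thick that a reel rests on. Origin: on the pin's axis at the plate's underside, 15 mm above the bench; a seated reel's underside is 2 mm and the pin's tip 52 mm above the origin.
- grey_reel: The largest reel, grey, 70 mm across, bolted by a brass nut to the spindle at one end (either) of the stand, a fixed dark bar 56 mm deep and 362 mm long, 15 mm high, with five spindles in a straight line 74 mm apart. Does not move. Origin: on its axis at the top of the bar; the reel's top is 52 mm and its pin's tip 64 mm above the origin.
- board: Bystander: a grey-green circuit board with chips and a pin header, 50x88 mm, 10 mm high over its parts, lying flat on the bench in front of the stand. Origin: centre of its underside, long side along its y.
Not all that is in view belongs to the job. Leave any orange or yellow look-alike of the reel_white alone.

How it is judged:
At the end, for the whole second after the job is handed in: Outward from the grey reel the spindles carry black, blue, white, red: each reel within 11 mm of a spindle and within 12 mm of 74, 148, 222, 296 mm from the grey one in that order, its underside 13 to 21 mm above the bench, level within 0.1 rad and at rest (horizontal distance between reel_black and grey_reel between 0.062 and 0.086 m and (horizontal distance between reel_black and spindle_a below 0.011 m or horizontal distance between reel_black and spindle_b below 0.011 m or horizontal distance between reel_black and spindle_c below 0.011 m or horizontal distance between reel_black and spindle_d below 0.011 m) and height (world z) of reel_black between 0.013 and 0.021 m and angle between each of reel_black, reel_blue, reel_white, reel_red's own z axis and vertical below 0.1 rad and linear speed of each of reel_black, reel_blue, reel_white, reel_red below 0.02 m/s and horizontal distance between reel_blue and grey_reel between 0.136 and 0.16 m and (horizontal distance between reel_blue and spindle_a below 0.011 m or horizontal distance between reel_blue and spindle_b below 0.011 m or horizontal distance between reel_blue and spindle_c below 0.011 m or horizontal distance between reel_blue and spindle_d below 0.011 m) and height (world z) of reel_blue between 0.013 and 0.021 m and horizontal distance between reel_white and grey_reel between 0.21 and 0.234 m and (horizontal distance between reel_white and spindle_a below 0.011 m or horizontal distance between reel_white and spindle_b below 0.011 m or horizontal distance between reel_white and spindle_c below 0.011 m or horizontal distance between reel_white and spindle_d below 0.011 m) and height (world z) of reel_white between 0.013 and 0.021 m and horizontal distance between reel_red and grey_reel between 0.284 and 0.308 m and (horizontal distance between reel_red and spindle_a below 0.011 m or horizontal distance between reel_red and spindle_b below 0.011 m or horizontal distance between reel_red and spindle_c below 0.011 m or horizontal distance between reel_red and spindle_d below 0.011 m) and height (world z) of reel_red between 0.013 and 0.021 m); the robot touches nothing.
It fails at once if the circuit board is pushed more than 15 mm from where it lay (distance of board from where it was at the start of the episode above 0.015 m).
It also fails if it takes over 86 s, if anything falls off the work surface, if the arm or the gripper's body presses on something with over 40 N, if the wrist force passes 120 N, or if a joint passes its speed limit or range.

### The arm

A 6-joint arm with a two-finger parallel gripper is mounted at the origin on a cart in front of the work surface, level with it; the furniture and walls round the work are solid. World frame = base frame: x ahead of the robot, y to its left, z up, the work surface at z = 0. Lengths are in m, angles in rad, forces in N, time in s.
With the tool pointing down it reaches from about 0.25 to 0.725 m from the base axis. Payload 4 kg.
Tool frame: the origin (TCP) lies midway between the tips of the shut fingers; the grasp point (between the pads) lies 19 mm behind it (bot.grip_point_offset is the distance from the TCP to the grasp point, in m); z points along the fingers, y is the line along which they close (so a half turn about z gives the same grasp; the last joint's range is limited). The gripper opens to 85 mm and grips with 20 to 120 N. Pads are 22 mm wide; open, the fingers measure 114 mm over their backs; the gripper's body (76 mm by 85 mm) begins 54 mm behind the grasp point. The pads swing forward as they close: fully open they stand 13 mm farther back than shut.
Start: joints at [1.334, 0.241, 0.005, 1.335, 0, 1.571], TCP at [0.117, 0.486, 0.231] pointing down, gripper open.
Joint ranges: [-2.72, 2.72], [-1.05, 1.87], [-1.09, 1.28], [-1.99, 2.15], [-1.42, 1.44], [-3.14, 3.14]. Speed limits (rad/s): [2.79, 2.79, 3.14, 3.14, 3.14, 3.14].

### API

Orientations are given as a unit quaternion [x, y, z, w].
In Python, from workcell import bot gives the robot as it stands.
- The arm moves only by the tool step_arm, never from a script. Its argument "targets" is text: rows parted by semicolons, each of 7 numbers parted by spaces: the opening, from -1 (shut) to 1 (fully open), so that 0 is half open, then the shift along the world's x, y, z normalised to -1 to 1, where 1 is 0.5 m, then the turn, a rotation vector about the world's x, y, z normalised to -1 to 1, where 1 is pi/4 rad. In form: gripper x y z wx wy wz; .... A call has 1 to 10 rows; each row is the pose to reach, as a shift and turn from the pose commanded when the call began; what a row does not reach only later rows make up. A row lasts 1/12 s, in which the tool goes at most 41.7 mm and 7.16 degrees, less where a joint would pass 70% of its speed; a pose out of reach is approached as far as the arm can. A call with a number of a shift or a turn outside -1 to 1 is refused whole. A call with a gripper value outside its range is refused whole. The fingers move at their own pace and stop on an object; the grip force is fixed at half the most. Time passes only in rows, so rows that repeat a pose let the fingers close. It gives the time, the measured TCP pose, the force, the opening and the grip force at its end, in the units of the state.
- bot.get_obs(): the state, without advancing time (a new reading comes with each control period).
- bot.camera(name): name is "scene" or "top"; returns the picture (384x512x3 uint8, red, green, blue); there is no depth.
- bot.camera_info(name): a dict with "vertical_fov" (degrees; the focal length in pixels is half the picture's height over the tangent of half this angle, whatever the lens; pixels are square), "cx", "cy" (the principal point, pixels), "D" ([k1, k2, p1, p2, k3] as OpenCV has them; the pictures are not rectified), "pose" (4x4, takes a point from camera to world coordinates). Camera axes: x right, y up, looking along -z (the intrinsics and any distortion apply to the point x, -y, -z); pixel columns grow to the right and rows downward; lengths in m; the calibration is good to about 2 mm. A picture is of the moment at which its call begins. camera_info takes no time and is no camera call.
- bot.job_done(): hands the job in; it is judged then, once.
The state is a dict: "clock": time; "joint_pos": joint angles; "joint_vel": joint speeds; "tau": joint torques, N m; "eef_pos": TCP position; "tool_rot": TCP orientation; "ft_force": force on the tool from outside, world axes, zero at the start; "ft_torque": the same for the moment, N m; "grip_width": finger opening in m; "grasp_force": force on a finger pad.
Only numpy, scipy, OpenCV 4.12 (cv2) and the standard library are available. Lean on these libraries where they do the work, as an engineer would, in place of code of your own. Each camera call takes 0.05 s, during which the arm holds its last target. There are 200 camera calls.

## Working session

There is one attempt and no reset: what is moved stays moved. The work goes in short steps, Python scripts to look and compute and a tool call to move; the robot and the scene stay as the last step left them, time stands still between calls to the robot, and variables do not carry over. Pictures are saved under pics/ and viewed, at most 14 in all, crops included, and the job is handed in when it is done.

Besides the shell and the picture viewer there is one more tool, called after ">>>" by a JSON object that holds its "api" and its "payload", one argument or row to a line. step_arm: Moves the arm, as the interface text tells. Scaled input: -1 to 1 covers 0.5 m each way for a shift and pi/4 rad each way for a turn. Its arguments: {"type":"object","properties":{"targets":{"type":"string"}},"required":["targets"]}

```bash
mkdir -p pics; cat > h.py <<'E'
from workcell import bot
import numpy as np, cv2
def K(n):
    i=bot.camera_info(n); f=192/np.tan(np.radians(i["vertical_fov"])/2)
    return np.array([[f,0,i["cx"]],[0,f,i["cy"]],[0,0,1.]]),np.array(i["D"],float),np.array(i["pose"])
def ray(n,uv,z):
    k,D,P=K(n); p=cv2.undistortPoints(np.array(uv,float).reshape(-1,1,2),k,D).reshape(-1,2)
    out=[]
    for (a,b),zz in zip(p,np.broadcast_to(z,len(p))):
        d=P[:3,:3]@[a,-b,-1]; o=P[:3,3]; out.append(o+d*(zz-o[2])/d[2])
    return np.array(out)
def snap(n,name):
    im=bot.camera(n)[...,::-1].copy(); cv2.imwrite(f"pics/{name}.png",im); return im
E
python3 - <<'E'
from h import *
for n in("scene","top"):
    im=snap(n,n+"0"); cv2.imwrite(f"pics/{n}0b.png",cv2.resize(im,(800,600),interpolation=cv2.INTER_CUBIC))
    print(K(n))
o=bot.get_obs();print(o["eef_pos"],o["tool_rot"],o["grip_width"],o["clock"])
E
```

```text
(array([[398.3796478 ,   0.        , 262.35168728],
       [  0.        , 398.3796478 , 194.97927525],
       [  0.        ,   0.        ,   1.        ]]), array([-0.07960976,  0.        ,  0.        ,  0.        ,  0.        ]), array([[ 0.57364775,  0.55832289, -0.59933614,  0.00590329],
       [-0.81907896,  0.39650437, -0.41460095, -0.3160989 ],
       [ 0.0061582 ,  0.72873852,  0.68476437,  0.67667074],
       [ 0.        ,  0.        ,  0.        ,  1.        ]]))
(array([[399.95995448,   0.        , 256.05056931],
       [  0.        , 399.95995448, 183.24148609],
       [  0.        ,   0.        ,   1.        ]]), array([0.01935556, 0.        , 0.        , 0.        , 0.        ]), array([[-0.02050421,  0.99312573, -0.11524261,  0.43410021],
       [-0.99964281, -0.02234083, -0.01466792,  0.06895353],
       [-0.01714171,  0.11490069,  0.99322907,  0.94473778],
       [ 0.        ,  0.        ,  0.        ,  1.        ]]))
[0.11714717 0.4854932  0.23048294] [ 1.18122426e-01  9.92998568e-01 -9.60365100e-04 -1.20396127e-04] 0.08519746365356651 0.1
```

View pics/top0b.png

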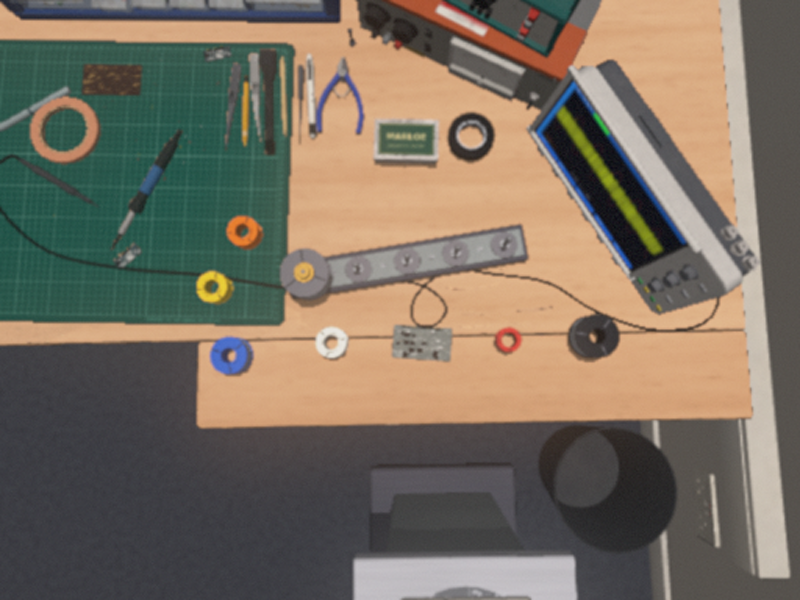

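View pics/scene0b.png

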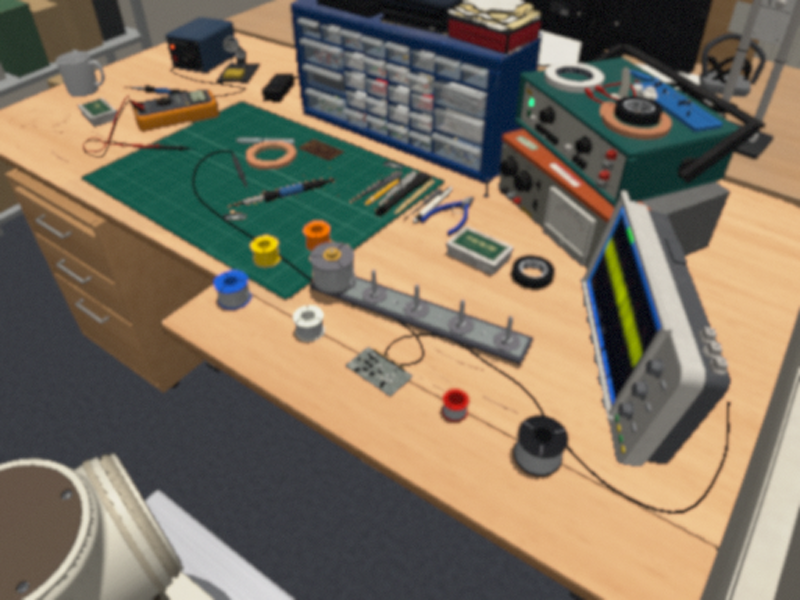

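Top view (enlarged coordinates): grey reel at (305,272) at the left end, spindles at (357,268), (407,261), (457,252), (506,243). Blue is at (231,356), white (331,342), red (508,340), black (594,337) and the board (421,343). The look-alikes are orange (243,231) and yellow (213,287), and the black tape roll (471,137) lies flat behind. Next I'll confirm in enlarged crops.

```bash
python3 - <<'E'
from h import *
im=cv2.imread("pics/top0.png")
for n,(c,r) in {"L":(120,135),"R":(260,135)}.items():
    s=cv2.resize(im[r:r+105,c:c+145],None,fx=5.5,fy=5.5,interpolation=cv2.INTER_CUBIC)
    for k in range(0,145,10):
        cv2.putText(s,str(c+k),(int(k*5.5),10),0,.35,(0,0,255),1); cv2.line(s,(int(k*5.5+2.75),12),(int(k*5.5+2.75),18),(0,0,255),1)
    for k in range(0,105,10):
        cv2.putText(s,str(r+k),(0,int(k*5.5)+6),0,.35,(0,0,255),1); cv2.line(s,(22,int(k*5.5+2.75)),(30,int(k*5.5+2.75)),(0,0,255),1)
    cv2.imwrite(f"pics/crop{n}.png",s)
E
```

```text
(no output)
```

View pics/cropL.png

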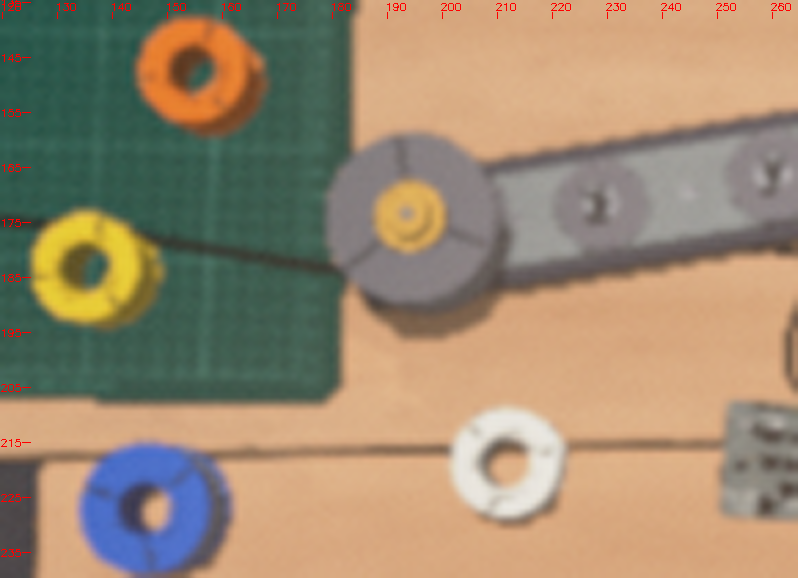

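View pics/cropR.png

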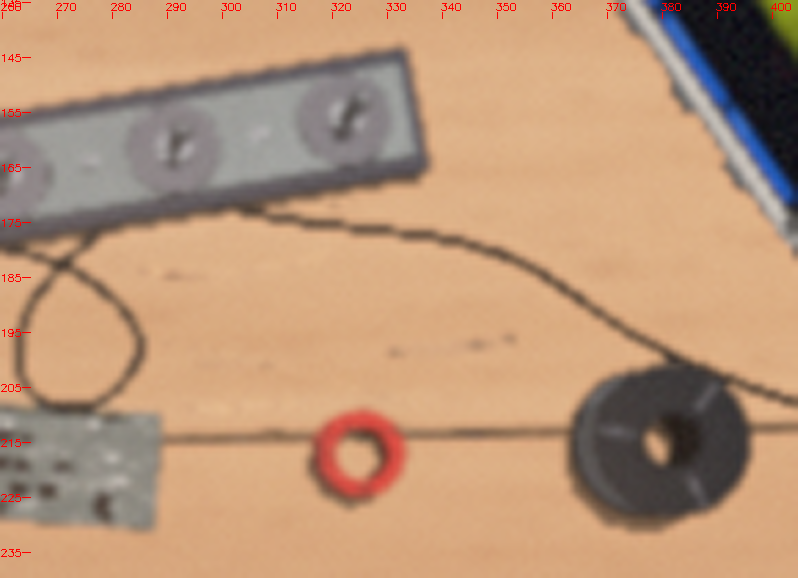

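Crops confirm the reels by colour (red ring is hollow-wide and clearly red, the orange and yellow are the decoys). Computing positions.

```bash
python3 - <<'E'
from h import *
np.set_printoptions(precision=4,suppress=True)
L=lambda x,y:(120+x/5.5-.5,135+y/5.5-.5)
R=lambda x,y:(260+x/5.5-.5,135+y/5.5-.5)
nm="blue white red black p1 p2 p3 p4 grey b1 b2 b3 b4".split()
uv=[L(146,508.5),L(508.5,463.5),R(361,455),R(673,440),L(602,207),L(773,178),R(173,161),R(343,119),L(412,219),R(0,410),R(158,412),R(153,530),L(720,518)]
z=[.038,.033,.028,.044,.017,.017,.017,.017,.067,.003,.003,.003,.003]
p=ray("top",uv,z)
for a,b in zip(nm,p):print(a,b)
q=p[[8,4,5,6,7],:2]; print(np.linalg.norm(np.diff(q,axis=0),axis=1))
# fit line with 74mm spacing
t=np.arange(5)*.074; d=((q-q.mean(0))*(t-t.mean())[:,None]).sum(0); d/=np.linalg.norm(d)
f=q.mean(0)+(t-t.mean())[:,None]*d; print(f,"\nres",q-f,"dir",d,np.degrees(np.arctan2(d[1],d[0])))
# cross check by projecting into scene view
k,D,P=K("scene")
def proj(X):
    c=P[:3,:3].T@(np.array(X)-P[:3,3]); c=c*[1,-1,-1]
    return cv2.projectPoints(c.reshape(1,1,3),np.zeros(3),np.zeros(3),k,D)[0].ravel()
im=cv2.imread("pics/scene0.png")
pts=[*p[:4],*[np.r_[a,.067] for a in f[1:]],np.r_[f[0],.067]]
for n,X in zip(nm[:4]+["s1","s2","s3","s4","grey"],pts): 
    print(n,proj(X)); cv2.drawMarker(im,tuple(np.round(proj(X)*1).astype(int)),(255,0,255),0,3,1)
c=im[145:305,125:375]; cv2.imwrite("pics/sc.png",cv2.resize(c,(800,512),interpolation=cv2.INTER_CUBIC))
E
```

```text
blue [0.4454 0.3331 0.038 ]
white [0.4608 0.1844 0.033 ]
red [ 0.459  -0.0732  0.028 ]
black [ 0.4621 -0.1969  0.044 ]
p1 [0.5694 0.1457 0.017 ]
p2 [0.5802 0.0725 0.017 ]
p3 [ 0.5858 -0.0001  0.017 ]
p4 [ 0.6023 -0.073   0.017 ]
grey [0.559  0.2183 0.067 ]
b1 [0.4821 0.076  0.003 ]
b2 [0.4798 0.0086 0.003 ]
b3 [0.4298 0.0122 0.003 ]
b4 [0.4367 0.0983 0.003 ]
[0.0734 0.074  0.0728 0.0747]
[[ 0.5586  0.2192]
 [ 0.569   0.1459]
 [ 0.5793  0.0727]
 [ 0.5897 -0.0006]
 [ 0.6001 -0.0739]] 
res [[ 0.0004 -0.0009]
 [ 0.0004 -0.0003]
 [ 0.0009 -0.0002]
 [-0.0039  0.0005]
 [ 0.0022  0.0008]] dir [ 0.1401 -0.9901] -81.94774772082322
blue [146.7079 179.7353]
white [196.3223 202.1649]
red [290.0989 255.0553]
black [346.1601 278.2038]
s1 [237.4474 172.5659]
s2 [265.27   182.0154]
s3 [294.5881 191.9859]
s4 [325.4335 202.4904]
grey [211.0759 163.6205]
```

View pics/sc.png

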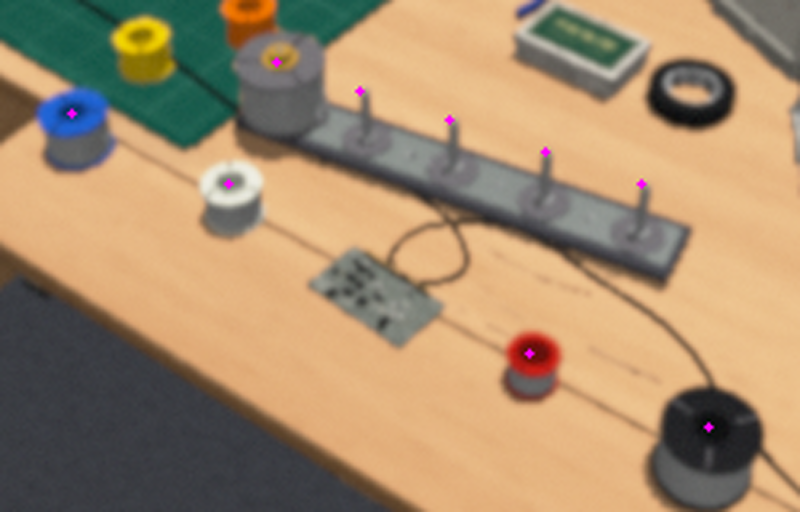

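Both views agree to about 1–2 mm and the 74 mm spacing checks out. I'll pick with the fingers closing across the bar (yaw 8°, which is −68° from the start), beginning with blue.

>>> {"api": "step_arm", "payload": {
  "targets": "1 0.656 -0.305 -0.2 0 0 -1;1 0.656 -0.305 -0.2 0 0 -1;1 0.656 -0.305 -0.2 0 0 -1;1 0.656 -0.305 -0.2 0 0 -1;1 0.656 -0.305 -0.2 0 0 -1;1 0.656 -0.305 -0.2 0 0 -1;1 0.656 -0.305 -0.2 0 0 -1;1 0.656 -0.305 -0.2 0 0 -1;1 0.656 -0.305 -0.2 0 0 -1;1 0.656 -0.305 -0.2 0 0 -1"
}}

```text
clock: 0.93
eef_pos: [0.45, 0.3292, 0.1282]
tool_rot: [0.493, 0.87, -0.002, 0.001]
ft_force: [0.7, 0.7, -1.4]
grip_width: 0.0854
grasp_force: 0.0
```

>>> {"api": "step_arm", "payload": {
  "targets": "1 0 0 -0.1 0 0 -0.52;1 0 0 -0.1 0 0 -0.52;1 0 0 -0.1 0 0 -0.52;1 0 0 -0.1 0 0 -0.52;1 0 0 -0.1 0 0 -0.52;1 0 0 -0.1 0 0 -0.52"
}}

```text
clock: 1.43
eef_pos: [0.4449, 0.3336, 0.0811]
tool_rot: [0.655, 0.755, -0.0, -0.0]
ft_force: [1.1, 1.1, -0.3]
grip_width: 0.0853
grasp_force: 0.0
```

```bash
python3 - <<'E'
from h import *
im=snap("top","t1");s=cv2.resize(im[140:260,90:240],None,fx=5,fy=5,interpolation=cv2.INTER_CUBIC);cv2.imwrite("pics/t1c.png",s)
o=bot.get_obs();print(o["eef_pos"],o["tool_rot"],o["clock"])
E
```

```text
[0.44499462 0.33371833 0.08128786] [ 6.55333376e-01  7.55339759e-01 -1.01618072e-04 -6.38563441e-05] 1.4833
```

View pics/t1c.png

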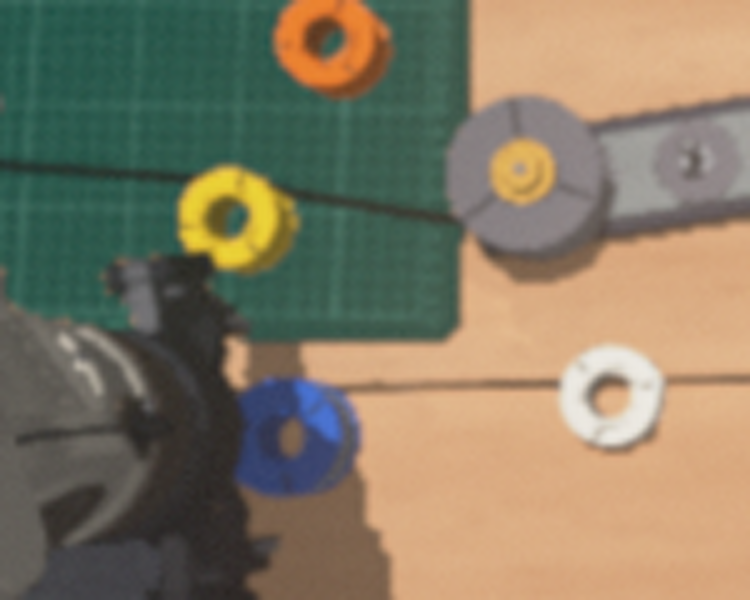

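The fingers straddle the blue reel, with parallax as expected, and stay clear of the yellow one. Descend and close.

>>> {"api": "step_arm", "payload": {
  "targets": "1 0 0 -0.08 0 0 0;1 0 0 -0.15 0 0 0;1 0 0 -0.15 0 0 0;-1 0 0 -0.15 0 0 0;-1 0 0 -0.15 0 0 0;-1 0 0 -0.15 0 0 0;-1 0 0 -0.15 0 0 0;-1 0 0 -0.15 0 0 0;-1 0 0 -0.15 0 0 0"
}}

```text
clock: 2.23
eef_pos: [0.4471, 0.335, 0.0091]
tool_rot: [0.656, 0.755, 0.003, 0.0]
ft_force: [-1.1, 0.2, 7.0]
grip_width: 0.0523
grasp_force: 64.0
```

>>> {"api": "step_arm", "payload": {
  "targets": "-1 0 0 0.08 0 0 0;-1 0 0 0.16 0 0 0;-1 0 0 0.25 0 0 0;-1 0.268 -0.521 0.25 0 0 0;-1 0.268 -0.521 0.25 0 0 0;-1 0.268 -0.521 0.25 0 0 0;-1 0.268 -0.521 0.25 0 0 0;-1 0.268 -0.521 0.25 0 0 0;-1 0.268 -0.521 0.25 0 0 0;-1 0.268 -0.521 0.25 0 0 0"
}}

```text
clock: 3.07
eef_pos: [0.5792, 0.0723, 0.132]
tool_rot: [0.656, 0.755, 0.0, 0.0]
ft_force: [0.9, 0.4, -1.7]
grip_width: 0.0522
grasp_force: 64.6
```

>>> {"api": "step_arm", "payload": {
  "targets": "-1 0 0 -0.01 0 0 0;-1 0 0 -0.02 0 0 0;-1 0 0 -0.03 0 0 0"
}}

```text
clock: 3.32
eef_pos: [0.5784, 0.0739, 0.1161]
tool_rot: [0.656, 0.755, 0.0, -0.0]
ft_force: [0.3, -0.5, -1.6]
grip_width: 0.0518
grasp_force: 64.6
```

```bash
python3 - <<'E'
from h import *
im=snap("top","t2");a=cv2.resize(im[120:230,170:320],(520,381),interpolation=cv2.INTER_CUBIC)
im=snap("scene","s2");b=cv2.resize(im[100:240,190:340],(408,381),interpolation=cv2.INTER_CUBIC)
cv2.imwrite("pics/t2c.png",np.hstack([a[:,:392],b]))
o=bot.get_obs();print(o["eef_pos"],o["tool_rot"],o["clock"],o["grip_width"])
E
```

```text
[0.5770805  0.0751022  0.11504301] [ 0.65527782  0.75538644 -0.00103022 -0.00111962] 3.4167 0.05213930380140473
```

View pics/t2c.png

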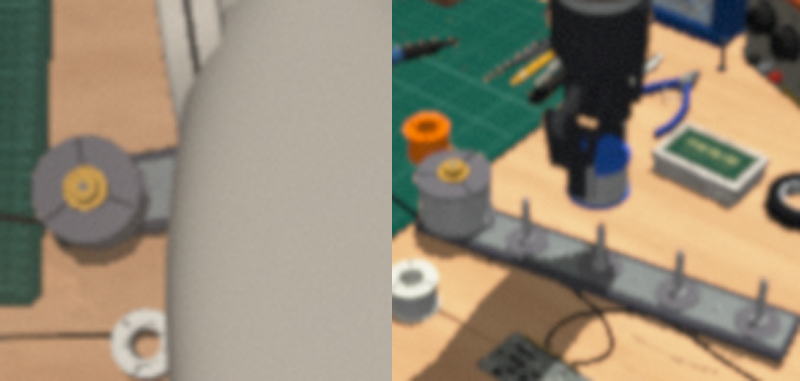

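```bash
cat >> h.py <<'E'
def proj(n,X):
    k,D,P=K(n); c=(P[:3,:3].T@(np.array(X)-P[:3,3]))*[1,-1,-1]
    return cv2.projectPoints(c.reshape(1,1,3),np.zeros(3),np.zeros(3),k,D)[0].ravel()
E
python3 - <<'E'
from h import *
o=bot.get_obs();e=o["eef_pos"];print(e,o["clock"],o["joint_vel"])
a=[o["eef_pos"][2]-.008]
print(proj("scene",[e[0],e[1],e[2]-.008]),proj("scene",[.5793,.0727,.067]),proj("scene",[.5793,.0727,.017]),ray("scene",[(266.5,170.6)],e[2]-.008))
E
```

```text
[0.5770805  0.0751022  0.11504301] 3.4167 [ 0.01353932 -0.00976987  0.01518083  0.01306841 -0.00196475 -0.00266366]
[264.00863376 168.7566339 ] [265.25235114 182.01816278] [265.02052334 197.65567508] [[0.57499567 0.06686925 0.10704301]]
```

The held reel hangs directly over pin 2: its bottom centre is at u≈266.5 and the pin tip at u≈266.8 in the scene view. Lower it.

>>> {"api": "step_arm", "payload": {
  "targets": "-1 0 0 -0.03 0 0 0;-1 0 0 -0.06 0 0 0;-1 0 0 -0.09 0 0 0;-1 0 0 -0.12 0 0 0;-1 0 0 -0.15 0 0 0;-1 0 0 -0.17 0 0 0;-1 0 0 -0.184 0 0 0;-1 0 0 -0.184 0 0 0;-1 0 0 -0.184 0 0 0"
}}

```text
clock: 4.17
eef_pos: [0.5781, 0.0757, 0.0261]
tool_rot: [0.655, 0.756, 0.0, -0.0]
ft_force: [-4.7, 0.9, 5.8]
grip_width: 0.0526
grasp_force: 65.9
```

>>> {"api": "step_arm", "payload": {
  "targets": "1 0 0 0 0 0 0;1 0 0 0 0 0 0;1 0 0 0 0 0 0;1 0 0 0.07 0 0 0;1 0 0 0.14 0 0 0;1 0 0 0.212 0 0 0;1 -0.236 0.223 0.212 0 0 0;1 -0.236 0.223 0.212 0 0 0;1 -0.236 0.223 0.212 0 0 0;1 -0.236 0.223 0.212 0 0 0"
}}

```text
clock: 5.0
eef_pos: [0.4593, 0.1868, 0.1307]
tool_rot: [0.656, 0.755, 0.001, 0.0]
ft_force: [0.7, 1.0, -0.9]
grip_width: 0.0851
grasp_force: 0.0
```

```bash
python3 - <<'E'
from h import *
im=snap("top","t3");a=cv2.resize(im[130:240,120:300],(654,400),interpolation=cv2.INTER_CUBIC)
cv2.imwrite("pics/t3c.png",a)
o=bot.get_obs();print(o["eef_pos"],o["clock"],o["grip_width"])
E
```

```text
[0.45395823 0.19050381 0.13029533] 5.05 0.0856888371464298
```

View pics/t3c.png

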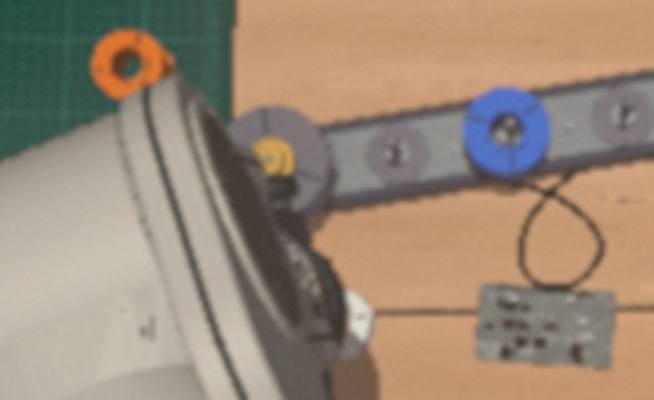

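Blue is seated on the second spindle with the pin showing in its hole; the arm covers the white reel. Let the motion settle, then take white.

>>> {"api": "step_arm", "payload": {
  "targets": "0.55 0 0 0 0 0 0;0.55 0 0 -0.04 0 0 0;0.55 0 0 -0.08 0 0 0;0.55 0 0 -0.12 0 0 0;0.55 0 0 -0.14 0 0 0;0.55 0 0 -0.14 0 0 0"
}}

```text
clock: 5.55
eef_pos: [0.4596, 0.1844, 0.058]
tool_rot: [0.656, 0.755, -0.002, -0.001]
ft_force: [0.0, 1.0, -0.2]
grip_width: 0.066
grasp_force: 0.0
```

>>> {"api": "step_arm", "payload": {
  "targets": "0.55 0 0 -0.06 0 0 0;0.55 0 0 -0.112 0 0 0;0.55 0 0 -0.112 0 0 0;-1 0 0 -0.112 0 0 0;-1 0 0 -0.112 0 0 0;-1 0 0 -0.112 0 0 0;-1 0 0 -0.112 0 0 0;-1 0 0 -0.112 0 0 0;-1 0 0 -0.112 0 0 0"
}}

```text
clock: 6.3
eef_pos: [0.4623, 0.1862, 0.006]
tool_rot: [0.656, 0.755, 0.002, 0.001]
ft_force: [0.6, -0.9, 6.7]
grip_width: 0.0433
grasp_force: 61.7
```

>>> {"api": "step_arm", "payload": {
  "targets": "-1 0 0 0.08 0 0 0;-1 0 0 0.16 0 0 0;-1 0 0 0.24 0 0 0;-1 0.1 -0.14 0.24 0 0 0;-1 0.15 -0.21 0.24 0 0 0;-1 0.2 -0.28 0.24 0 0 0;-1 0.23 -0.33 0.24 0 0 0;-1 0.257 -0.37 0.24 0 0 0;-1 0.257 -0.37 0.24 0 0 0;-1 0.257 -0.37 0.24 0 0 0"
}}

```text
clock: 7.13
eef_pos: [0.5913, -0.0033, 0.1242]
tool_rot: [0.658, 0.753, 0.0, 0.001]
ft_force: [0.7, 0.6, -1.1]
grip_width: 0.0431
grasp_force: 61.9
```

```bash
python3 - <<'E'
from h import *
im=snap("scene","s4");b=cv2.resize(im[100:240,190:370],(720,560),interpolation=cv2.INTER_CUBIC)
cv2.imwrite("pics/s4c.png",b)
o=bot.get_obs();print(o["eef_pos"],o["clock"],o["grip_width"])
E
```

```text
[ 0.58977587 -0.00124213  0.12399212] 7.1833 0.04323133937300505
```

View pics/s4c.png

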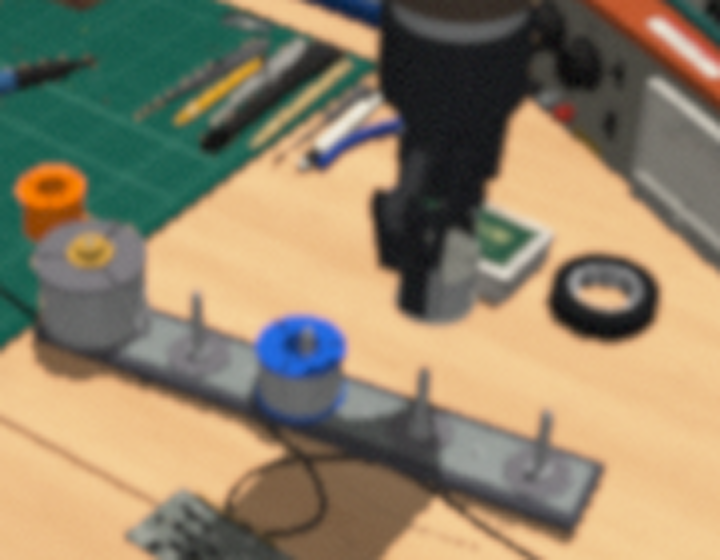

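White hangs over pin 3: its bottom is centred at u≈298.7 against about 297–298 expected for an aligned reel at that height. Blue's pin shows through its hole. Lower and release.

>>> {"api": "step_arm", "payload": {
  "targets": "-1 0 0 -0.03 0 0 0;-1 0 0 -0.06 0 0 0;-1 0 0 -0.09 0 0 0;-1 0 0 -0.12 0 0 0;-1 0 0 -0.15 0 0 0;-1 0 0 -0.18 0 0 0;-1 0 0 -0.204 0 0 0;-1 0 0 -0.204 0 0 0;-1 0 0 -0.204 0 0 0"
}}

```text
clock: 7.93
eef_pos: [0.5889, 0.0021, 0.0228]
tool_rot: [0.655, 0.756, 0.0, 0.0]
ft_force: [0.4, 0.2, -1.7]
grip_width: 0.0435
grasp_force: 64.9
```

>>> {"api": "step_arm", "payload": {
  "targets": "0.6 0 0 0 0 0 0;0.6 0 0 0 0 0 0;0.6 0 0 0 0 0 0;0.6 0 0 0.07 0 0 0;0.6 0 0 0.14 0 0 0;0.6 0 0 0.2 0 0 0;0.6 -0.1 -0.055 0.2 0 0 0;0.6 -0.18 -0.1 0.2 0 0 0;0.6 -0.23 -0.128 0.16 0 0 0;0.6 -0.261 -0.145 0.1 0 0 0"
}}

```text
clock: 8.77
eef_pos: [0.4603, -0.0725, 0.0771]
tool_rot: [0.656, 0.755, 0.002, 0.003]
ft_force: [1.6, -0.8, -1.0]
grip_width: 0.0679
grasp_force: 0.0
```

```bash
python3 - <<'E'
from h import *
im=snap("top","t5");a=cv2.resize(im[130:240,180:360],(654,400),interpolation=cv2.INTER_CUBIC)
cv2.imwrite("pics/t5c.png",a)
o=bot.get_obs();print(o["eef_pos"],o["clock"],o["grip_width"])
E
```

```text
[ 0.44507302 -0.07207529  0.06660342] 8.8167 0.06864502114914922
```

View pics/t5c.png

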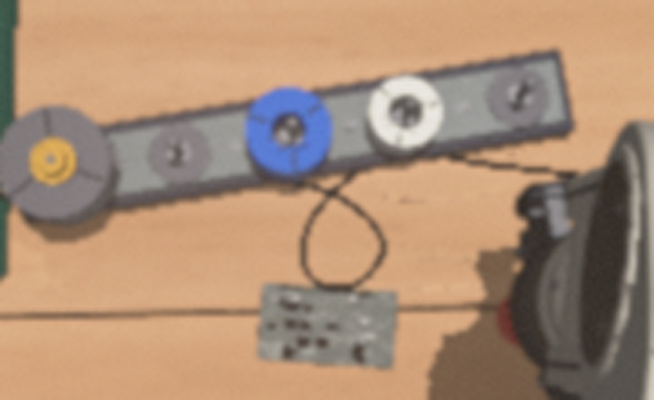

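White is seated on pin 3 and the board is untouched. Now settle over red and grasp it.

>>> {"api": "step_arm", "payload": {
  "targets": "0.5 0 0 0 0 0 0;0.5 0 0 0 0 0 0;0.5 0 0 -0.04 0 0 0;0.5 0 0 -0.09 0 0 0;0.5 0 0 -0.138 0 0 0;0.5 0 0 -0.138 0 0 0"
}}

```text
clock: 9.32
eef_pos: [0.4593, -0.0705, 0.0025]
tool_rot: [0.655, 0.755, -0.001, -0.002]
ft_force: [-1.2, 0.4, -1.0]
grip_width: 0.0642
grasp_force: 0.0
```

>>> {"api": "step_arm", "payload": {
  "targets": "-1 0 0 0 0 0 0;-1 0 0 0 0 0 0;-1 0 0 0 0 0 0;-1 0 0 0 0 0 0;-1 0 0 0 0 0 0;-1 0 0 0 0 0 0"
}}

```text
clock: 9.82
eef_pos: [0.4622, -0.0713, 0.0069]
tool_rot: [0.656, 0.755, 0.002, 0.002]
ft_force: [0.1, 0.3, 6.8]
grip_width: 0.0337
grasp_force: 60.3
```

>>> {"api": "step_arm", "payload": {
  "targets": "-1 0 0 0.08 0 0 0;-1 0 0 0.16 0 0 0;-1 0 0 0.24 0 0 0;-1 0.08 0 0.24 0 0 0;-1 0.15 0 0.24 0 0 0;-1 0.21 0 0.24 0 0 0;-1 0.255 0 0.24 0 0 0;-1 0.283 -0.001 0.24 0 0 0;-1 0.283 -0.001 0.24 0 0 0;-1 0.283 -0.001 0.24 0 0 0"
}}

```text
clock: 10.65
eef_pos: [0.6013, -0.0716, 0.1247]
tool_rot: [0.656, 0.755, -0.0, -0.0]
ft_force: [-1.2, -0.2, -0.6]
grip_width: 0.0335
grasp_force: 60.1
```

>>> {"api": "step_arm", "payload": {
  "targets": "-1 0 0 -0.01 0 0 0;-1 0 0 -0.04 0 0 0;-1 0 0 -0.06 0 0 0;-1 0 0 -0.06 0 0 0"
}}

```text
clock: 10.98
eef_pos: [0.5983, -0.0715, 0.0922]
tool_rot: [0.656, 0.755, -0.002, -0.002]
ft_force: [-0.1, 0.3, -1.4]
grip_width: 0.0341
grasp_force: 60.1
```

```bash
python3 - <<'E'
from h import *
im=snap("scene","s6");b=cv2.resize(im[120:260,230:410],(720,560),interpolation=cv2.INTER_CUBIC)
cv2.imwrite("pics/s6c.png",b)
o=bot.get_obs();e=o["eef_pos"];print(e,o["clock"],o["grip_width"]); f=lambda X:(proj("scene",X)-[230,120])*4
print("bottom",f([e[0],e[1],e[2]-.006]),"tip",f([.6001,-.0739,.067]))
E
```

```text
[ 0.59907526 -0.07152815  0.09337275] 11.0333 0.033763077448569205
bottom [381.3645776  302.30006716] tip [381.81669568 329.94609515]
```

View pics/s6c.png

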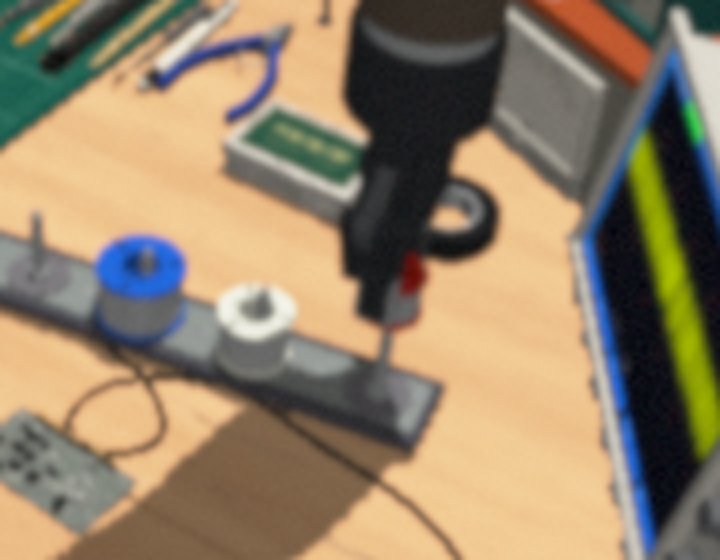

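Red is centred at about x≈384 in the crop, against the pin at about x≈386. Lower it.

>>> {"api": "step_arm", "payload": {
  "targets": "-1 0 0 -0.02 0 0 0;-1 0 0 -0.04 0 0 0;-1 0 0 -0.06 0 0 0;-1 0 0 -0.08 0 0 0;-1 0 0 -0.1 0 0 0;-1 0 0 -0.125 0 0 0;-1 0 0 -0.144 0 0 0;-1 0 0 -0.144 0 0 0;-1 0 0 -0.144 0 0 0"
}}

```text
clock: 11.78
eef_pos: [0.6012, -0.0716, 0.0229]
tool_rot: [0.656, 0.755, -0.0, -0.0]
ft_force: [-1.4, 0.6, 4.6]
grip_width: 0.034
grasp_force: 63.0
```

>>> {"api": "step_arm", "payload": {
  "targets": "0.4 0 0 0 0 0 0;0.4 0 0 0 0 0 0;0.4 0 0 0 0 0 0;0.4 0 0 0.07 0 0 0;0.4 0 0 0.14 0 0 0;0.4 0 0 0.22 0 0 0;1 -0.07 -0.06 0.22 0 0 0;1 -0.14 -0.125 0.22 0 0 0;1 -0.21 -0.187 0.22 0 0 0;1 -0.277 -0.247 0.22 0 0 0"
}}

```text
clock: 12.62
eef_pos: [0.4758, -0.1833, 0.133]
tool_rot: [0.655, 0.755, 0.0, 0.0]
ft_force: [-0.3, -0.9, -0.1]
grip_width: 0.0852
grasp_force: 0.0
```

>>> {"api": "step_arm", "payload": {
  "targets": "1 0 0 0 0 0 0;1 0 0 0 0 0 0;1 0 0 -0.06 0 0 0;1 0 0 -0.1 0 0 0;1 0 0 -0.1 0 0 0;1 0 0 -0.1 0 0 0"
}}

```text
clock: 13.12
eef_pos: [0.4768, -0.1815, 0.082]
tool_rot: [0.655, 0.755, -0.0, -0.001]
ft_force: [0.6, 0.1, 0.3]
grip_width: 0.0853
grasp_force: 0.0
```

```bash
python3 - <<'E'
from h import *
a=cv2.resize(snap("top","t7")[130:240,250:420],(510,330),interpolation=cv2.INTER_CUBIC)
b=cv2.resize(snap("scene","s7")[170:335,270:415],(290,330),interpolation=cv2.INTER_CUBIC)
cv2.imwrite("pics/t7c.png",np.hstack([a,b]))
o=bot.get_obs();print(o["eef_pos"],o["clock"],o["grip_width"])
E
```

```text
[ 0.4783933  -0.18231157  0.08380668] 13.2167 0.08522785229899035
```

View pics/t7c.png

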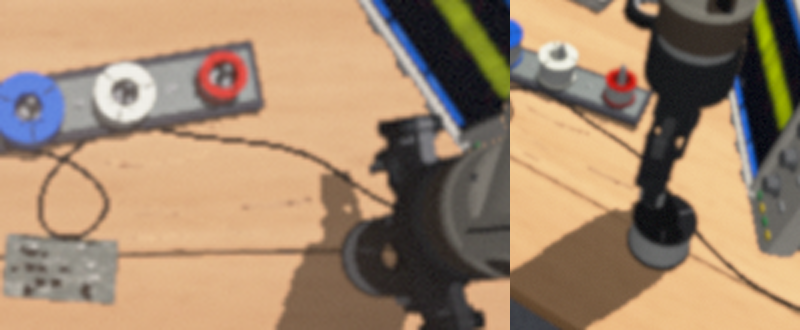

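Red is seated. The arm stopped about 16 mm short of black because the step was clipped, so I'll shift by (−16, −15) mm, settle, then grasp.

>>> {"api": "step_arm", "payload": {
  "targets": "1 -0.032 -0.03 0 0 0 0;1 -0.032 -0.03 0 0 0 0;1 -0.032 -0.03 0 0 0 0;1 -0.032 -0.03 0 0 0 0;1 -0.032 -0.03 0 0 0 0"
}}

```text
clock: 13.63
eef_pos: [0.462, -0.1975, 0.0837]
tool_rot: [0.656, 0.755, 0.0, 0.001]
ft_force: [0.5, 0.4, 0.1]
grip_width: 0.0856
grasp_force: 0.0
```

>>> {"api": "step_arm", "payload": {
  "targets": "1 0 0 -0.05 0 0 0;1 0 0 -0.1 0 0 0;1 0 0 -0.15 0 0 0;1 0 0 -0.15 0 0 0"
}}

```text
clock: 13.97
eef_pos: [0.4579, -0.1957, 0.004]
tool_rot: [0.656, 0.755, -0.001, -0.004]
ft_force: [-1.6, 0.1, -0.8]
grip_width: 0.0857
grasp_force: 0.0
```

>>> {"api": "step_arm", "payload": {
  "targets": "-1 0 0 0 0 0 0;-1 0 0 0 0 0 0;-1 0 0 0 0 0 0;-1 0 0 0 0 0 0;-1 0 0 0 0 0 0"
}}

```text
clock: 14.38
eef_pos: [0.4624, -0.198, 0.0096]
tool_rot: [0.656, 0.755, 0.001, 0.002]
ft_force: [0.5, 1.6, 3.9]
grip_width: 0.0613
grasp_force: 66.5
```

>>> {"api": "step_arm", "payload": {
  "targets": "-1 0 0 0.08 0 0 0;-1 0 0 0.16 0 0 0;-1 0 0 0.24 0 0 0;-1 0 0.04 0.26 0 0 0;-1 0.02 0.11 0.26 0 0 0;-1 0.04 0.18 0.26 0 0 0;-1 0.06 0.25 0.26 0 0 0;-1 0.08 0.32 0.26 0 0 0;-1 0.1 0.38 0.26 0 0 0;-1 0.12 0.43 0.26 0 0 0"
}}

```text
clock: 15.22
eef_pos: [0.5206, 0.0197, 0.1379]
tool_rot: [0.655, 0.755, -0.0, -0.0]
ft_force: [-0.2, -0.1, -3.4]
grip_width: 0.0615
grasp_force: 68.8
```

>>> {"api": "step_arm", "payload": {
  "targets": "-1 0.02 0.07 0 0 0 0;-1 0.045 0.13 0 0 0 0;-1 0.07 0.19 0 0 0 0;-1 0.085 0.23 0 0 0 0;-1 0.094 0.256 0 0 0 0;-1 0.094 0.256 0 0 0 0;-1 0.094 0.256 -0.03 0 0 0;-1 0.094 0.256 -0.03 0 0 0"
}}

```text
clock: 15.88
eef_pos: [0.5658, 0.1442, 0.1204]
tool_rot: [0.656, 0.755, -0.002, -0.001]
ft_force: [-0.2, -0.5, -4.1]
grip_width: 0.0614
grasp_force: 68.7
```

```bash
python3 - <<'E'
from h import *
im=snap("scene","s8");b=cv2.resize(im[90:230,160:340],(720,560),interpolation=cv2.INTER_CUBIC)
cv2.imwrite("pics/s8c.png",b)
o=bot.get_obs();e=o["eef_pos"];print(e,o["clock"],o["grip_width"]); f=lambda X:(proj("scene",X)-[160,90])*4
print("bottom",f([e[0],e[1],e[2]-.009]),"tip",f([.569,.1459,.067]))
E
```

```text
[0.56582982 0.14396356 0.12122445] 15.9333 0.06149446615713534
bottom [306.33598477 273.94593414] tip [309.88137323 330.26045647]
```

View pics/s8c.png

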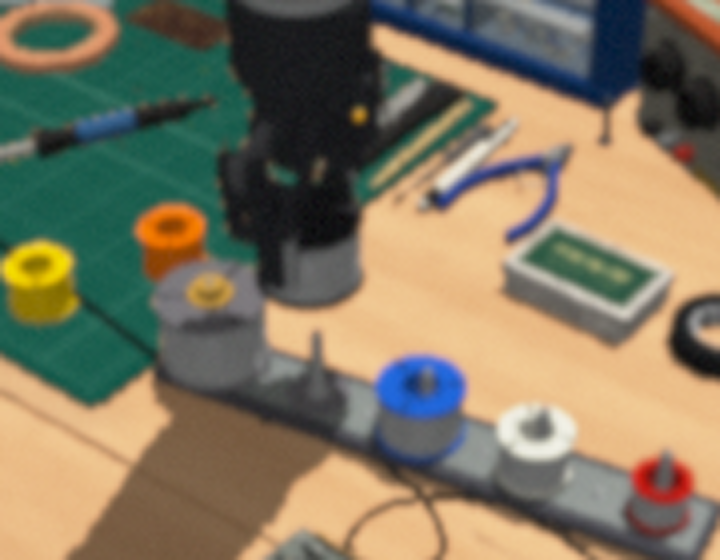

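Black hangs over pin 1: its bottom is centred at x≈310 and the tip is at x≈316, so it is within about 2 mm. Red, white and blue all show their pins through their holes. Nudge slightly and lower slowly.

>>> {"api": "step_arm", "payload": {
  "targets": "-1 0.003 -0.002 0 0 0 0;-1 0.003 -0.002 -0.02 0 0 0;-1 0.003 -0.002 -0.04 0 0 0;-1 0.003 -0.002 -0.065 0 0 0;-1 0.003 -0.002 -0.09 0 0 0;-1 0.003 -0.002 -0.115 0 0 0;-1 0.003 -0.002 -0.14 0 0 0;-1 0.003 -0.002 -0.16 0 0 0;-1 0.003 -0.002 -0.16 0 0 0"
}}

```text
clock: 16.68
eef_pos: [0.5672, 0.1436, 0.0399]
tool_rot: [0.656, 0.755, -0.002, -0.002]
ft_force: [-1.2, -0.0, -3.8]
grip_width: 0.0613
grasp_force: 68.8
```

>>> {"api": "step_arm", "payload": {
  "targets": "-1 0 0 -0.02 0 0 0;-1 0 0 -0.034 0 0 0;-1 0 0 -0.034 0 0 0;-1 0 0 -0.034 0 0 0"
}}

```text
clock: 17.02
eef_pos: [0.5701, 0.1446, 0.0266]
tool_rot: [0.656, 0.755, 0.001, 0.001]
ft_force: [0.1, -0.2, 0.5]
grip_width: 0.0614
grasp_force: 69.3
```

Seated at the expected height. Release, rise clear and swing back out of view.

>>> {"api": "step_arm", "payload": {
  "targets": "1 0 0 0 0 0 0;1 0 0 0 0 0 0;1 0 0 0 0 0 0;1 0 0 0 0 0 0;1 0 0 0.06 0 0 0;1 0 0 0.13 0 0 0;1 0 0 0.2 0 0 0;1 0 0 0.28 0 0 0;1 -0.07 0.03 0.3 0 0 0;1 -0.14 0.06 0.3 0 0 0"
}}

```text
clock: 17.85
eef_pos: [0.5034, 0.1754, 0.1809]
tool_rot: [0.657, 0.754, 0.005, 0.003]
ft_force: [-0.2, 0.9, -0.5]
grip_width: 0.0854
grasp_force: 0.0
```

>>> {"api": "step_arm", "payload": {
  "targets": "1 -0.07 0.04 0 0 0 0;1 -0.14 0.08 0 0 0 0;1 -0.21 0.12 0 0 0 0;1 -0.26 0.17 0 0 0 0;1 -0.28 0.24 0 0 0 0;1 -0.3 0.3 0 0 0 0;1 -0.3 0.35 0 0 0 0;1 -0.3 0.4 0 0 0 0;1 -0.3 0.4 0 0 0 0;1 -0.3 0.4 0 0 0 0"
}}

```text
clock: 18.68
eef_pos: [0.3491, 0.3755, 0.1757]
tool_rot: [0.655, 0.756, -0.0, 0.0]
ft_force: [0.2, 0.2, -0.6]
grip_width: 0.0855
grasp_force: 0.0
```

```bash
python3 - <<'E'
from h import *
a=cv2.resize(snap("top","t9")[130:240,170:350],(654,400),interpolation=cv2.INTER_CUBIC)[:,:400+0]
a=cv2.resize(cv2.imread("pics/t9.png")[135:230,170:350],(400,211),interpolation=cv2.INTER_CUBIC)
b=cv2.resize(snap("scene","s9")[130:240,190:350],(582,400),interpolation=cv2.INTER_CUBIC)
c=np.zeros((600,600,3),np.uint8);c[:400,:582]=b
a=cv2.resize(cv2.imread("pics/t9.png")[145:205,170:350],(600,200),interpolation=cv2.INTER_CUBIC);c[400:,:]=a
cv2.imwrite("pics/t9c.png",c)
o=bot.get_obs();print(o["eef_pos"],o["clock"],o["grip_width"])
E
```

```text
[0.3492324  0.37384592 0.1757183 ] 18.7833 0.08569908932904628
```

View pics/t9c.png

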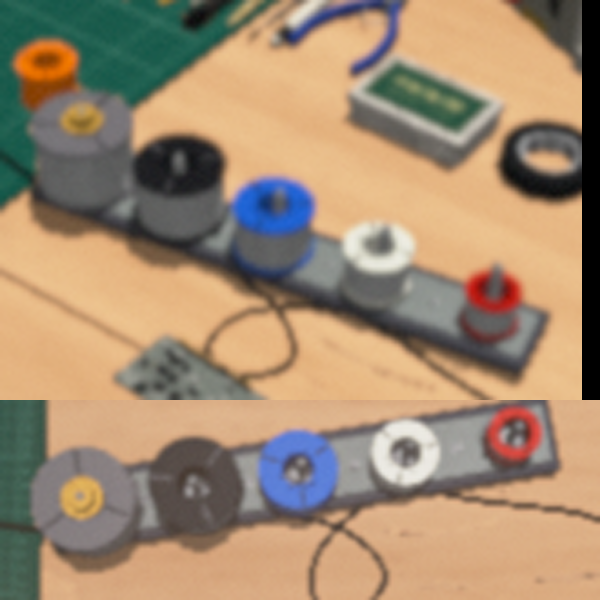

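The row reads grey, black, blue, white, red. Every reel is flat with its pin through its hole, the board is in place and the gripper is clear. Handing in.

```bash
python3 -c "
from workcell import bot
print(bot.job_done())"
```

```text
the job is handed in; nothing more can be done
None
```

The job is handed in: black, blue, white and red sit on their spindles in that order out from the grey reel, flat in the final picture, with the board left where it lay, at about 19 s on the robot's clock; the hand-in gave no verdict.

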